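# Slide the round tile into the trivet board

## Task

Get the trivet board ready for a hot pot: push the larger of the two white round tiles across the top of the board with your fingertips until it drops into the round recess and lies flat and fully down in it. Only push or press it: do not lift it off the board. Leave the smaller tile, the board and everything standing round it where they are.

Things in the scene. Friction and masses are not known exactly. Their poses are not given: they have to be found in the camera images.
- trivet_board: loose pale wooden trivet board, 1.6 kg, 136 mm along its x, 336 mm along its y, on 4 mm rubber feet. Origin: centre of its underside on the surface, z up; its flat top is 28 mm above that. A round recess of 90 mm diameter and 12 mm depth is cut in the middle of the top; a flat ledge lies on either side of it along y, with one tile on each
- recess (a point): centre of the recess's flat floor, on the board's middle, 16 mm above the board's underside and 12 mm below the board's top; axes as the board's
- large_tile: the larger plain white ceramic disc, 84 mm diameter, 12 mm thick, 0.15 kg, lying flat on the board at one or the other end (about 0.11 m from the recess's centre along the board's y). Origin: centre of its underside, z up. It fits the recess with 3 mm to spare all round; seated, its top is flush with the board's top
- small_tile: the smaller plain white ceramic disc, 58 mm diameter, 12 mm thick, on the opposite end of the board; must stay there. Origin: centre of its underside
- kettle: red kettle with a loop handle, 183 x 232 mm, 230 mm high, standing behind the board at the right; must stay. Origin: centre of its underside
- mug: white mug, 82 mm wide, 94 mm high, behind the board at the left; must stay. Origin: centre of its underside
- oil_bottle: small yellow oil bottle, 40 mm diameter, 146 mm high, behind the board; must stay. Origin: centre of its underside
- short_jar: short spice jar with a white cap, 40 mm diameter, 71 mm high, at the front left; must stay. Origin: centre of its underside
There are look-alikes about, which are no part of the job. What is shaped like the large_tile but black or purple is not meant.

How it is judged:
By the outcome, as a careful person would: the job done as asked, in the order asked, and still so for the second after the job is handed in, with the robot touching nothing.
It also fails if it takes over 40 s, if anything falls off the work surface, if the arm or the gripper's body presses on something with over 40 N, if the wrist force passes 120 N, or if a joint passes its speed limit or range.

## Robot

A 6-joint arm with a two-finger parallel gripper is mounted at the origin on a cart in front of the work surface, level with it; the furniture and walls round the work are solid. World frame = base frame: x ahead of the robot, y to its left, z up, the work surface at z = 0. Lengths are in m, angles in rad, forces in N, time in s.
With the tool pointing down it reaches from about 0.35 to 0.8 m from the base axis. Payload 7.3 kg.
Tool frame: the origin (TCP) lies between the finger pads; the fingertips stand 11 mm ahead of it and the grasp point (between the pads) lies 8 mm behind it; z points along the fingers, y is the direction in which the jaws open and shut (so a half turn about z gives the same grasp; the last joint's range is limited). The gripper opens to 85 mm and grips with 20 to 120 N. Pads are 22 mm wide; open, the fingers measure 114 mm over their backs; the gripper's body (76 mm by 85 mm) begins 54 mm behind the grasp point. The pads swing forward as they close: fully open they stand 13 mm farther back than shut.
Start: joints at [-1.472, 0.342, 1.524, -0, 1.275, -0.146], TCP at [0.127, -0.509, 0.242] pointing down, gripper open.
Joint ranges: [-2.53, 2.53], [-0.77, 2.02], [0.04, 2.7], [-1, 4.14], [0.28, 2.66], [-3.11, 3.11]. Speed limits (rad/s): [2.57, 2.57, 3.14, 3.14, 3.14, 3.14].

## Interface

Orientations are given as a unit quaternion [x, y, z, w].
In Python, from cell import manip, vision gives the robot as it stands.
- The arm moves only by the shell command python3 -m creep 'ROWS' [FORCE]. ROWS is JSON, a list of rows, each a list of 5 numbers: the shift along the tool's x, y, z in mm, then the turn about the tool's z in rad, then the closure in counts, from 0 (fully open) to 255 (shut). In form: [[dx, dy, dz, spin, claw], ...]. A call has 1 to 10 rows; each row shifts and turns the commanded pose from where the row before left it, along the tool's axes as they then stand; what a row does not reach is not made up. A row lasts 1/12 s, in which the tool goes at most 41.7 mm and 7.16 degrees, less where a joint would pass 70% of its speed; a pose out of reach is approached as far as the arm can. A call is refused whole if a number of a shift passes 41.7 or a number of a turn 0.125, either way. A call with a gripper value outside its range is refused whole. The fingers move at their own pace and stop on an object; FORCE is the grip in N (left out, the last holds). Time passes only in rows, so rows that do not move let the fingers close. It gives the time, the measured TCP pose, the force and the opening at its end, in the units of the state.
- manip.state(): the state, without advancing time (a new reading comes with each control period).
- vision.camera(name): name is "scene" or "side" or "wrist"; returns (picture, depth): 480x640x3 uint8, blue, green, red; 480x640 float32, m along the optical axis (not along the pixel's ray), 0 where there is no reading.
- vision.camera_params(name): a dict with "fx", "fy", "cx", "cy" (pixels), "T" (4x4, takes a point from camera to world coordinates). Camera axes: x right, y down, z forward; pixel columns grow to the right and rows downward; lengths in m; the calibration is good to about 2 mm. A picture is of the moment at which its call begins: read the wrist's pose just before it. camera_params takes no time and is no camera call; for the wrist camera it gives the pose at the moment of the call.
- manip.sign_off(): hands the job in, once; it reports no verdict.
Trained networks look in the newest picture that a camera, given by its name, has taken for a name from the list of things; names that differ only in an ending like _2 or _b are one class to them, and where a whole thing is asked for, a point or a joint stands for the part that bears it (a point fixed in the world has none). Each returns a list of dicts, best first, with "p" (0 to 1); they miss things now and then, are a little off and sometimes report something else, mostly with a low value. They report only what shows in the picture. A call takes as long as a camera call. They do not tell look-alikes from the thing itself.
- vision.boxes_of(camera, name): "point" ([x, y, z] in m, in the coordinates of the camera as it stood for that picture, good to about 4 mm: the middle of the surface that is visible of it).
The state is a dict: "clock": time; "qpos": joint angles; "dq": joint speeds; "tau": joint torques, N m; "eef_pos": TCP position; "orientation": TCP orientation; "contact_force": force on the tool from outside, world axes, zero at the start; "torque": the same for the moment, N m; "width": opening from 0.0 (shut) to 1.0 (fully open).
Only numpy, scipy, OpenCV 4.12 (cv2) and the standard library are available. Lean on these libraries where they do the work, as an engineer would, in place of code of your own. Each camera call takes 0.05 s, during which the arm holds its last target.

## Working session

There is one attempt and no reset: what is moved stays moved. The work goes in short steps, Python scripts to look and compute and a shell command to move; the robot and the scene stay as the last step left them, time stands still between calls to the robot, and variables do not carry over. Pictures are saved under pics/ and viewed, and the job is handed in when it is done.

```bash
mkdir -p pics; ls
python3 - <<'E'
from cell import manip, vision
import cv2
s=manip.state()
for k in s: print(k,s[k])
for n in ["scene","side"]:
    im,d=vision.camera(n); cv2.imwrite(f"pics/{n}0.png",im)
    p=vision.camera_params(n); print(n,p)
    import numpy as np; np.save(f"{n}_d0.npy",d)
E
```

```text
pics
clock 0.0
qpos [-1.47200541e+00  3.42693252e-01  1.52502399e+00 -2.99401265e-05
  1.27538538e+00 -1.45990628e-01]
dq [ 0.0009253  -0.0013646   0.00074097 -0.00072854  0.00044335 -0.0009268 ]
tau [-9.14114071e-05 -4.33676898e+01 -2.46010244e+01 -1.48165295e-04
  7.79800233e-03  9.38624112e-06]
eef_pos [ 0.12721032 -0.50895846  0.24163881]
orientation [ 9.92518778e-01  1.22089742e-01  3.50156409e-06 -7.55112503e-04]
contact_force [-0.1153982  -0.26460351 -0.6379447 ]
torque [-0.00884755 -0.05008285 -0.02059537]
width 1.0029724945263874
scene {'fx': 533.8719295848344, 'fy': 533.8719295848344, 'cx': 313.3032773103496, 'cy': 241.4117844197891, 'T': array([[-0.01376153, -0.64233954,  0.76629663, -0.36999472],
       [-0.99972539, -0.00569865, -0.02273038,  0.11146183],
       [ 0.01896748, -0.76639901, -0.64208473,  0.78953995],
       [ 0.        ,  0.        ,  0.        ,  1.        ]])}
side {'fx': 603.880015268869, 'fy': 603.880015268869, 'cx': 320.5849883577605, 'cy': 243.4847433639082, 'T': array([[ 0.99990782, -0.01287155, -0.00432255,  0.51651552],
       [-0.00477096, -0.63111371,  0.77567566, -0.84322936],
       [-0.01271216, -0.77558353, -0.63111694,  0.80852258],
       [ 0.        ,  0.        ,  0.        ,  1.        ]])}
```

View pics/scene0.png

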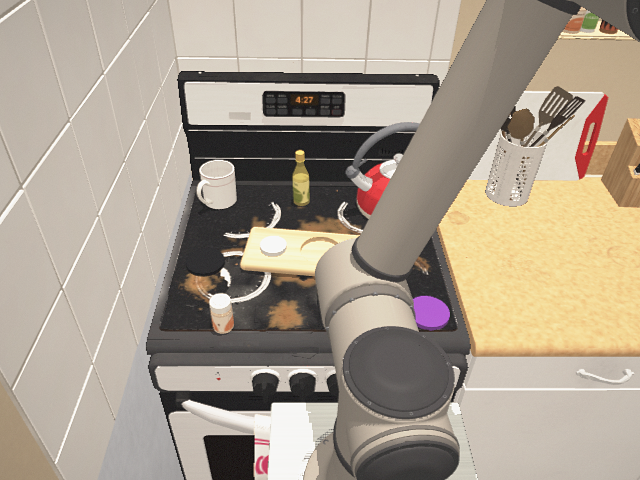

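View pics/side0.png

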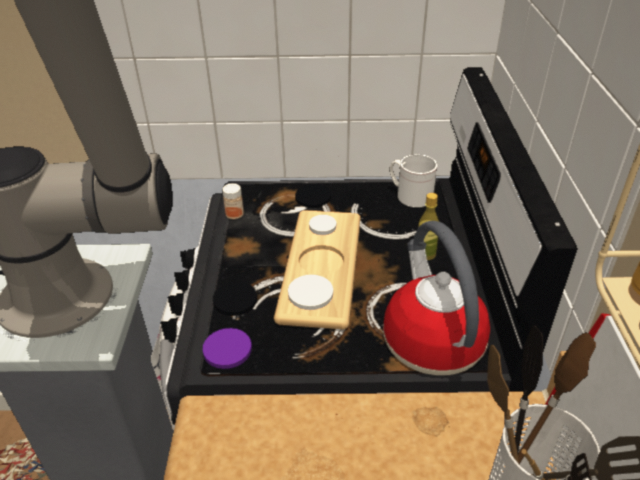

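The side view shows the large white tile at (311,292) on the near (−y) end. The small white one is at (323,225), with the recess between them at (321,260). Look-alikes are a purple disc at (227,348) and a black disc at (235,297), possibly another black one at (205,265) in the scene view. The large tile I choose is the bigger white one on the board, at (311,292). I'll measure and crop it next.

```bash
cat > h.py <<'E'
import numpy as np, cv2
from cell import manip, vision
def ray_plane(p,u,v,z):
    T=p["T"]; d=T[:3,:3]@np.array([(u-p["cx"])/p["fx"],(v-p["cy"])/p["fy"],1.0]); o=T[:3,3]
    u=np.asarray(u,float); t=(z-o[2])/d[2]; return o+d*t
def cloud(p,D):
    v,u=np.mgrid[0:480,0:640]; P=np.stack([(u-p["cx"])/p["fx"]*D,(v-p["cy"])/p["fy"]*D,D],-1)
    W=P@p["T"][:3,:3].T+p["T"][:3,3]; W[D<=0]=np.nan; return W
E
python3 - <<'E'
from h import *
p=vision.camera_params("side"); D=np.load("side_d0.npy"); im=cv2.imread("pics/side0.png")
W=cloud(p,D)
cv2.imwrite("pics/crop0.png",cv2.resize(im[195:385,190:500],None,fx=2.5,fy=2.5))
for (u,v) in [(311,292),(323,225),(321,262),(300,315),(350,225),(235,297),(227,348),(250,240)]: print((u,v),W[v,u].round(4))
hsv=cv2.cvtColor(im,cv2.COLOR_BGR2HSV)
m=((hsv[...,1]<50)&(hsv[...,2]>150)).astype(np.uint8)
n,l,st,c=cv2.connectedComponentsWithStats(m)
for i in range(1,n):
    if st[i,4]>150 and 270<c[i][0]<370 and 200<c[i][1]<340:
        w=W[l==i]; print(st[i],c[i].round(1),np.nanmedian(w,0).round(4),np.nanmax(w,0)-np.nanmin(w,0))
# heights on board
mb=(W[...,2]>0.02)&(W[...,2]<0.05)&(np.abs(W[...,0]-W[262,321,0])<.15)&(np.abs(W[...,1]-W[262,321,1])<.22)
w=W[mb]; print(np.histogram(w[:,2],bins=np.arange(.02,.05,.002)))
top=mb&(W[...,2]<.034)&(W[...,2]>.022)
r=cv2.minAreaRect(W[top][:,:2].astype(np.float32)*1000); print(r)
for n in ["oil_bottle","kettle","mug","short_jar"]:
  for b in vision.boxes_of("side",n)[:1]:
    q=p["T"]@np.append(b["point"],1); print(n,b["p"],q[:3].round(3))
# kettle
k=(W[...,0]>.5)&(W[...,2]>.04)&(W[...,1]<0.05)
for z in np.arange(.04,.26,.03):
    s=W[k&(W[...,2]>z)&(W[...,2]<z+.03)&(W[...,0]<.75)]
    if len(s): print(round(z,2),s.min(0).round(3),s.max(0).round(3))
E
```

```text
(311, 292) [ 0.493  -0.0394  0.0399]
(323, 225) [0.5166 0.1631 0.0396]
(321, 262) [0.5117 0.069  0.0186]
(300, 315) [ 0.4734 -0.0861  0.0282]
(350, 225) [0.5739 0.1752 0.0294]
(235, 297) [ 0.3491 -0.0235  0.0143]
(227, 348) [ 0.3483 -0.1485  0.0136]
(250, 240) [0.3603 0.1626 0.0023]
[260 203  34  33 232] [272.1 222.7] [0.3959 0.2101 0.0042] [0.07693164 0.12658317 0.00809198]
[309 215  27  19 407] [322.3 223.8] [0.5147 0.1654 0.0407] [0.05487716 0.05988507 0.01408219]
[ 288  275   45   34 1215] [310.2 291.3] [ 0.4913 -0.0386  0.041 ] [0.08150651 0.08780295 0.01659767]
(array([ 202,  238,  430, 1268, 1984,  918,  146,   60,   89,  357,  778,
        348,   53,   14]), array([0.02 , 0.022, 0.024, 0.026, 0.028, 0.03 , 0.032, 0.034, 0.036,
       0.038, 0.04 , 0.042, 0.044, 0.046, 0.048]))
((544.9893798828125, 43.214691162109375), (366.71881103515625, 206.91055297851562), 83.32411193847656)
oil_bottle 0.67 [0.729 0.104 0.093]
kettle 0.75 [ 0.702 -0.165  0.094]
mug 0.89 [0.728 0.29  0.063]
short_jar 0.81 [0.321 0.246 0.046]
0.04 [ 0.5   -0.423  0.04 ] [0.75  0.007 0.07 ]
0.07 [ 0.627 -0.443  0.07 ] [ 0.749 -0.022  0.1  ]
0.1 [ 0.656 -0.46   0.1  ] [0.75  0.001 0.13 ]
0.13 [ 0.669 -0.474  0.13 ] [ 0.75  -0.001  0.16 ]
0.16 [ 0.675 -0.485  0.16 ] [ 0.75  -0.021  0.19 ]
0.19 [ 0.679 -0.493  0.19 ] [ 0.749 -0.038  0.22 ]
0.22 [ 0.689 -0.5    0.22 ] [ 0.736 -0.069  0.25 ]
0.25 [ 0.712 -0.501  0.25 ] [ 0.721 -0.36   0.269]
```

View pics/crop0.png

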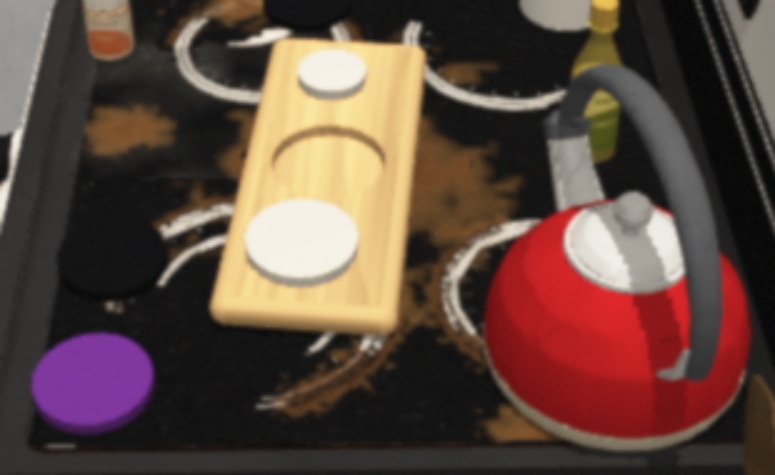

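Crop confirms it: the large white tile on the board is my target, and purple and black discs lie off the board. I'll move over to view it with the wrist camera.

```bash
python3 -m creep '[[27,-19,0,0,150],[27,-19,0,0,150],[27,-19,0,0,150],[27,-19,0,0,150],[27,-19,0,0,150],[27,-19,0,0,150],[27,-19,0,0,150],[27,-19,0,0,150]]' 30; python3 -m creep '[[27,-19,0,0,150],[27,-19,0,0,150],[27,-19,0,0,150],[27,-19,0,0,150],[27,-19,0,0,150],[27,-19,0,0,150],[27,-19,0,0,150],[27,-19,0,0,150]]'; python3 -m creep '[[0,0,0,-0.12,150],[0,0,0,-0.12,150],[0,0,0,-0.12,150],[0,0,0,-0.12,150],[0,0,0,-0.12,150],[0,0,0,-0.12,150],[0,0,0,-0.12,150],[0,0,0,-0.12,150],[0,0,0,-0.12,150],[0,0,0,-0.12,150]]'; python3 -m creep '[[0,0,0,0,150],[0,0,0,0,150],[0,0,0,0,150]]'
python3 - <<'E'
from h import *
print(manip.state()["contact_force"])
p=vision.camera_params("wrist"); im,D=vision.camera("wrist"); cv2.imwrite("pics/w1.png",im); np.savez("w1.npz",D=D,T=p["T"]); print(p)
E
```

```text
clock: 0.97
eef_pos: [0.3007, -0.3082, 0.2424]
orientation: [0.993, 0.122, 0.0, 0.0]
contact_force: [0.0, -0.8, -0.1]
width: 0.409
clock: 1.63
eef_pos: [0.4735, -0.1082, 0.2424]
orientation: [0.993, 0.122, 0.0, 0.0]
contact_force: [1.3, -0.6, -0.4]
width: 0.415
clock: 2.47
eef_pos: [0.4726, -0.1097, 0.2422]
orientation: [0.748, 0.663, -0.0, -0.0]
contact_force: [-0.1, -0.0, 0.5]
width: 0.416
clock: 2.72
eef_pos: [0.4727, -0.1097, 0.2423]
orientation: [0.751, 0.66, -0.0, 0.0]
contact_force: [0.5, 0.7, 0.4]
width: 0.41
[0.46040936 0.72244898 0.37559895]
{'fx': 341.9568424002788, 'fy': 341.9568424002788, 'cx': 315.9639115291706, 'cy': 238.17650332042476, 'T': array([[ 9.91650240e-01, -1.22009709e-01, -4.17544365e-02,
         4.82763599e-01],
       [-1.28956497e-01, -9.38618066e-01, -3.19947414e-01,
        -2.69839496e-02],
       [-1.54777591e-04,  3.22660436e-01, -9.46514775e-01,
         3.74657374e-01],
       [ 0.00000000e+00,  0.00000000e+00,  0.00000000e+00,
         1.00000000e+00]])}
```

View pics/w1.png

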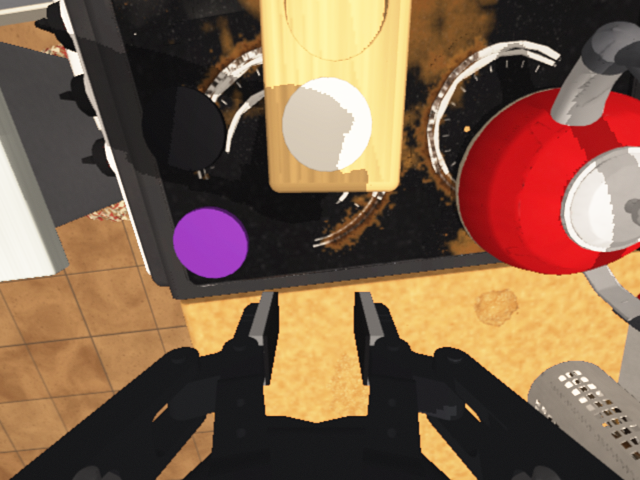

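The wrist view shows the large tile at (327,124), the recess arc at about (335,25) and the board's near end at row ~190. The fingertips are at (270,295) and (365,295). Next I'll fit the tile and board.

```bash
cat >> h.py <<'E'
def circ(P):
    A=np.c_[2*P,np.ones(len(P))]; s=np.linalg.lstsq(A,(P**2).sum(1),rcond=None)[0]; return s[:2],np.sqrt(s[2]+s[0]**2+s[1]**2)
E
python3 - <<'E'
from h import *
z=np.load("w1.npz"); p=vision.camera_params("wrist"); p["T"]=z["T"]; W=cloud(p,z["D"]); im=cv2.imread("pics/w1.png")
def rp(pts,h): return np.array([ray_plane(p,u,v,h)[:2] for u,v in pts])
hsv=cv2.cvtColor(im,cv2.COLOR_BGR2HSV); S=hsv[...,1]
roi=np.zeros((480,640),np.uint8); roi[65:180,270:385]=1
m=((S<60)&(hsv[...,2]>90)).astype(np.uint8)*roi
n,l,st,c=cv2.connectedComponentsWithStats(m); i=1+np.argmax(st[1:,4]); print(st[i])
print("tile z",np.nanmedian(W[l==i][:,2]))
cn=max(cv2.findContours((l==i).astype(np.uint8),0,1)[0],key=len)[:,0]
C,r=circ(rp(cn,.040)); print("tile",C,r)
# board top: depth height
b=(np.abs(W[...,2]-.028)<.006)&(W[...,0]>.38)&(W[...,0]<.62)&(S>60)
print("board z",np.nanmedian(W[b][:,2]))
bb=b.astype(np.uint8); n,l2,st2,_=cv2.connectedComponentsWithStats(bb); j=1+np.argmax(st2[1:,4]); 
L=[];R=[]
for v in range(20,170,5):
    u=np.where(l2[v]==j)[0]; L.append((u.min(),v)); R.append((u.max(),v))
for E in (L,R):
    q=rp(E,.028); k=np.polyfit(q[:,1],q[:,0],1); print("edge slope",k[0],"x at y=0",k[1], "resid",np.std(np.polyval(k,q[:,1])-q[:,0]))
B=[(u,np.where(l2[:,u]==j)[0].max()) for u in range(285,385,5)]
q=rp(B,.028); k=np.polyfit(q[:,0],q[:,1],1); print("end",k, "y at .485",np.polyval(k,.485))
# finger tips
for u0,u1 in((255,285),(345,375)):
    w=W[285:385,u0:u1].reshape(-1,3); w=w[w[:,2]>.15]; print("tip min z",np.sort(w[:,2])[:5],w.min(0),w.max(0)); k=w[w[:,2]<np.min(w[:,2])+.01]; print(k.min(0),k.max(0))
print(manip.state()["eef_pos"])
E
```

```text
[ 283   77   89   94 6630]
tile z 0.04085564146058793
tile [ 0.49229303 -0.03183537] 0.04115793359972933
board z 0.028619399295760628
edge slope 0.11821149301246642 x at y=0 0.43758201573209643 resid 0.00035163561530054683
edge slope 0.12161505880880513 x at y=0 0.5689200659420162 resid 0.00030502581066722345
end [-0.12136067 -0.03621903] y at .485 -0.09507895636345078
tip min z [0.23286388 0.23316865 0.23346261 0.23353524 0.23378869] [ 0.44609564 -0.11886058  0.23286388] [ 0.46002409 -0.08965129  0.3019058 ]
[ 0.44609564 -0.11773167  0.23286388] [ 0.45579067 -0.09507626  0.2428428 ]
tip min z [0.23301744 0.23310545 0.2333274  0.23355626 0.23359934] [ 0.48782888 -0.12268923  0.23301744] [ 0.49847921 -0.09393863  0.30122976]
[ 0.48783297 -0.12233487  0.23301744] [ 0.49847921 -0.10049305  0.24299471]
[ 0.47266953 -0.10970589  0.24226959]
```

```bash
python3 -m creep '[[27,2,0,0.01,110],[27,2,0,0.01,110],[27,2,0,0.01,110],[9,1,0,0.02,110],[0,0,0,0,110],[0,0,0,0,110],[0,0,0,0,110]]'
python3 - <<'E'
from h import *
p=vision.camera_params("wrist"); im,D=vision.camera("wrist"); cv2.imwrite("pics/w2.png",im); np.savez("w2.npz",D=D,T=p["T"]); print(manip.state()["eef_pos"])
E
```

```text
clock: 3.35
eef_pos: [0.4919, -0.0222, 0.2422]
orientation: [0.767, 0.642, -0.0, 0.0]
contact_force: [-0.1, -0.6, -0.2]
width: 0.569
[ 0.49188319 -0.02237528  0.24223028]
```

View pics/w2.png

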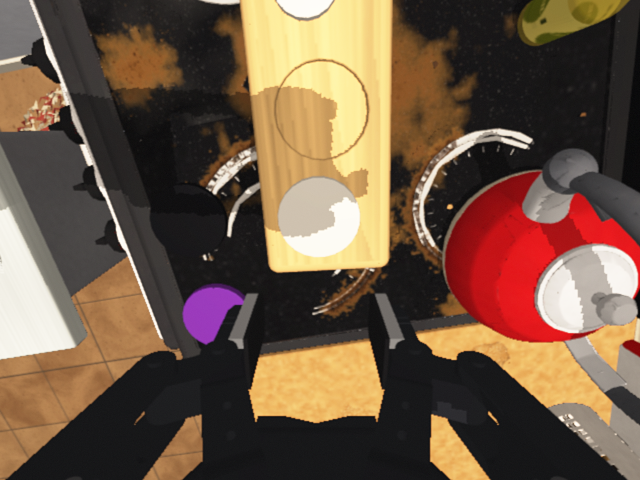

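The recess ring is now fully visible at about (321,109), and the large tile is at (319,217). I'll fit both.

```bash
cat >> h.py <<'E'
def edge(p,im,C0,r0,h,ch,sign,dr=.008):
    """radial edge search in world plane h; returns circle fit"""
    Ti=np.linalg.inv(p["T"]); P=[]
    g=cv2.GaussianBlur(ch.astype(np.float32),(0,0),0.8)
    for a in np.linspace(0,2*np.pi,180,endpoint=False):
        rr=np.arange(r0-dr,r0+dr,.0003); w=np.c_[C0[0]+rr*np.cos(a),C0[1]+rr*np.sin(a),np.full(len(rr),h),np.ones(len(rr))]
        c=w@Ti.T; u=c[:,0]/c[:,2]*p["fx"]+p["cx"]; v=c[:,1]/c[:,2]*p["fy"]+p["cy"]
        s=cv2.remap(g,u.astype(np.float32)[None],v.astype(np.float32)[None],1)[0]
        k=np.argmax(sign*np.gradient(s)) if sign else np.argmin(s)
        P.append(w[k,:2])
    P=np.array(P)
    for _ in range(6):
        C,r=circ(P); e=np.abs(np.hypot(*(P-C).T)-r); P=P[e<max(.0008,2*np.median(e))]
    return C,r,len(P)
E
python3 - <<'E'
from h import *
z=np.load("w2.npz"); p=vision.camera_params("wrist"); p["T"]=z["T"]; W=cloud(p,z["D"]); im=cv2.imread("pics/w2.png")
S=cv2.cvtColor(im,cv2.COLOR_BGR2HSV)[...,1]
print("floor z",np.nanmedian(W[90:125,300:345,2]),"at",W[109,321], "tile z",np.nanmedian(W[200:235,300:340,2]))
g=cv2.cvtColor(im,cv2.COLOR_BGR2GRAY)
for t in (0,):print("recess",edge(p,im,ray_plane(p,321,109,.028)[:2],.045,.028,g,0))
print("tile w2",edge(p,im,ray_plane(p,319,217,.040)[:2],.042,.040,S,1))
z1=np.load("w1.npz"); p1=dict(p,T=z1["T"]); im1=cv2.imread("pics/w1.png"); S1=cv2.cvtColor(im1,cv2.COLOR_BGR2HSV)[...,1]
print("tile w1",edge(p1,im1,ray_plane(p1,327,124,.040)[:2],.042,.040,S1,1))
for u0,u1 in((230,260),(368,400)):
    w=W[290:385,u0:u1].reshape(-1,3); w=w[w[:,2]>.15]; k=w[w[:,2]<np.min(w[:,2])+.008]; print("tip",k.min(0),k.max(0))
E
```

```text
floor z 0.016847880041544916 at [0.51264085 0.07046691 0.01811843] tile z 0.040881197015662146
recess (array([0.51214126, 0.06803116]), np.float64(0.04413357116577962), 177)
tile w2 (array([ 0.49202789, -0.03148685]), np.float64(0.0420697508178078), 175)
tile w1 (array([ 0.49193934, -0.03199254]), np.float64(0.041728701171259736), 180)
tip [ 0.45576489 -0.01156205  0.23782479] [ 0.46898288 -0.00540623  0.24580417]
tip [ 0.51300462 -0.03735382  0.2349378 ] [ 0.52811882 -0.01514373  0.24287656]
```

Recess is at (0.512, 0.068) and the tile at (0.492, −0.032). The push is 102 mm along (0.198, 0.980). I'll back up and go down behind the tile.

```bash
python3 -m creep '[[-24,0,0,0.01,110],[-24,0,0,0.01,110],[-23,0,5,0,110],[0,0,30,0,110],[0,0,35,0,110],[0,0,35,0,110],[0,0,35,0,110],[0,0,30,0,110],[0,0,20,0,110],[0,0,0,0,110]]'; python3 -m creep '[[0,0,5,0,110],[0,0,3,0,110],[0,0,0,0,110],[0,0,0,0,110]]'
python3 - <<'E'
from h import *
s=manip.state(); print(s["eef_pos"],s["contact_force"])
p=vision.camera_params("wrist"); im,D=vision.camera("wrist"); cv2.imwrite("pics/w3.png",im); np.savez("w3.npz",D=D,T=p["T"])
W=cloud(p,D)
for u0,u1 in((230,262),(368,400)):
    w=W[290:385,u0:u1].reshape(-1,3); w=w[w[:,2]>.034]; k=w[w[:,2]<np.min(w[:,2])+.008]; print("tip",k.min(0),k.max(0))
im,D=vision.camera("side"); cv2.imwrite("pics/s3.png",cv2.resize(im[180:380,200:460],None,fx=3,fy=3))
E
```

```text
clock: 4.23
eef_pos: [0.4761, -0.0915, 0.0487]
orientation: [0.773, 0.634, -0.002, -0.003]
contact_force: [-0.7, 1.2, -0.1]
width: 0.57
clock: 4.57
eef_pos: [0.4797, -0.0917, 0.0454]
orientation: [0.773, 0.634, 0.001, 0.001]
contact_force: [-0.4, -0.2, 0.8]
width: 0.568
[ 0.47965432 -0.09171765  0.04542801] [-0.43208776 -0.23646572  0.80917633]
tip [ 0.44393463 -0.09772571  0.04082536] [ 0.45710422 -0.07444204  0.04882377]
tip [ 0.50038369 -0.1070411   0.03829667] [ 0.51540944 -0.08503612  0.04626961]
```

View pics/w3.png

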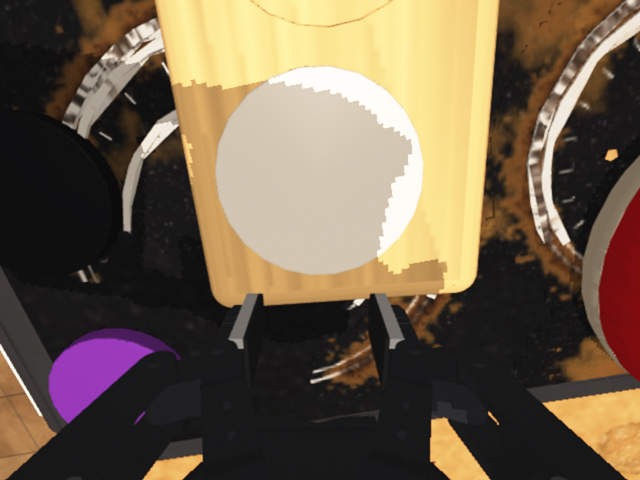

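View pics/s3.png

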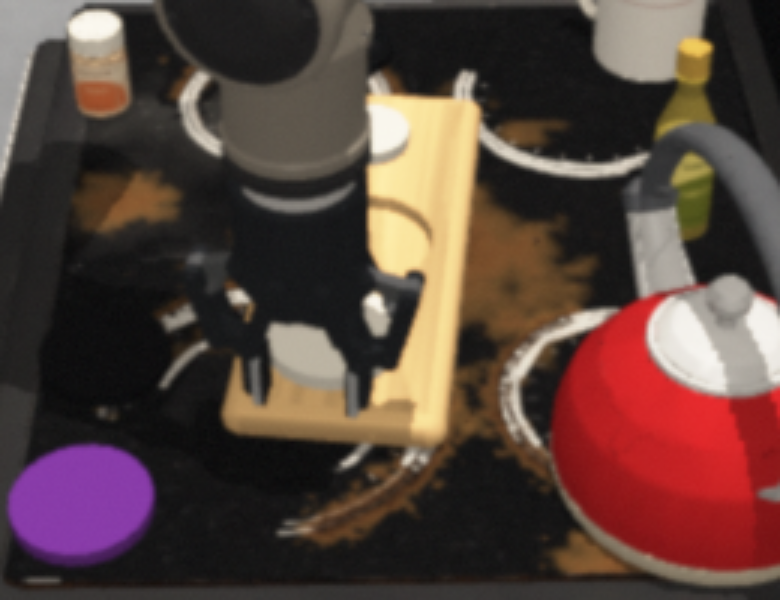

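Fingertips straddle the tile's rear edge with clearance. I'll go down 6 mm and push the first part.

```bash
python3 -m creep '[[0,0,3,0,110],[0,0,3,0,110],[0,0,0,0,110],[0,0,0,0,110]]'; python3 -m creep '[[6,0,0,0,110],[6,0,0,0,110],[6,0,0,0,110],[6,0,0,0,110],[6,0,0,0,110],[6,0,0,0,110],[6,0,0,0,110],[0,0,0,0,110],[0,0,0,0,110]]'
python3 - <<'E'
from h import *
s=manip.state(); print(s["eef_pos"],s["contact_force"])
p=vision.camera_params("wrist"); im,D=vision.camera("wrist"); cv2.imwrite("pics/w4.png",im); np.savez("w4.npz",D=D,T=p["T"])
S=cv2.cvtColor(im,cv2.COLOR_BGR2HSV)[...,1]
print(edge(p,im,np.array([.4979,-.003]),.042,.040,S,1,.01))
E
```

```text
clock: 5.0
eef_pos: [0.4787, -0.0912, 0.0381]
orientation: [0.773, 0.635, -0.0, -0.0]
contact_force: [-0.6, 0.2, 0.2]
width: 0.569
clock: 5.75
eef_pos: [0.4871, -0.0497, 0.0383]
orientation: [0.773, 0.635, -0.0, -0.0]
contact_force: [0.2, -0.5, 0.1]
width: 0.564
[ 0.48710589 -0.04965958  0.03827227] [ 0.23627545 -0.46415021  0.05532256]
(array([ 0.49546858, -0.00374556]), np.float64(0.04162759350416309), 176)
```

View pics/w4.png

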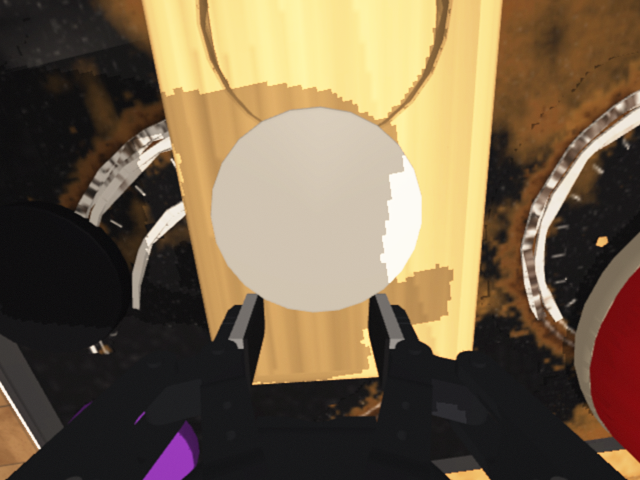

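The tile rides in the cradle, at (0.4955, −0.004). 74 mm remain, with a 2 mm sideways correction.

```bash
python3 -m creep '[[6,0.4,0,0,110],[6,0.4,0,0,110],[6,0.4,0,0,110],[6,0.4,0,0,110],[6,0.4,0,0,110],[6,0.4,0,0,110],[6,0,0,0,110],[6,0,0,0,110],[0,0,0,0,110],[0,0,0,0,110]]'
python3 - <<'E'
from h import *
s=manip.state(); print(s["eef_pos"],s["contact_force"])
p=vision.camera_params("wrist"); im,D=vision.camera("wrist"); cv2.imwrite("pics/w5.png",im); np.savez("w5.npz",D=D,T=p["T"])
S=cv2.cvtColor(im,cv2.COLOR_BGR2HSV)[...,1]
print(edge(p,im,s["eef_pos"][:2]+np.array([.0092,.0458]),.042,.040,S,1,.01))
W=cloud(p,D)
for v in range(110,310,20): print(v,W[v,317].round(4),W[v,260,2].round(4),W[v,370,2].round(4))
E
```

```text
clock: 6.63
eef_pos: [0.4988, -0.0031, 0.0383]
orientation: [0.773, 0.635, 0.0, 0.0]
contact_force: [-0.2, 0.4, -0.6]
width: 0.572
[ 0.49883161 -0.00305614  0.03827179] [-0.24489881  0.44664177 -0.59559747]
(array([0.50720967, 0.04272342]), np.float64(0.04164161471703376), 176)
110 [0.5154 0.0826 0.0403] 0.0163 0.0176
130 [0.5141 0.0759 0.0412] 0.0405 0.0399
150 [0.5127 0.0689 0.0391] 0.0419 0.0411
170 [0.5113 0.0617 0.0397] 0.0404 0.0405
190 [0.5099 0.0544 0.0409] 0.0403 0.0403
210 [0.5084 0.0469 0.0415] 0.0403 0.0407
230 [0.5067 0.0384 0.0401] 0.0407 0.0404
250 [0.5052 0.0308 0.042 ] 0.0407 0.0402
270 [0.5034 0.0215 0.0405] 0.041 0.0409
290 [0.5016 0.0125 0.0407] 0.0406 0.0412
```

View pics/w5.png

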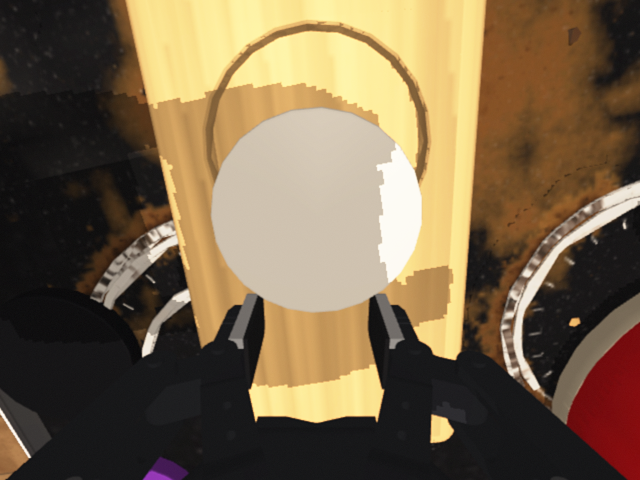

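```bash
python3 - <<'E'
from h import *
z=np.load("w5.npz"); p=vision.camera_params("wrist"); p["T"]=z["T"]; im=cv2.imread("pics/w5.png"); g=cv2.cvtColor(im,cv2.COLOR_BGR2GRAY)
print(edge(p,im,np.array([.5121,.068]),.045,.028,g,0,.006))
E
python3 -m creep '[[4,0,0,0,110],[4,0,0,0,110],[4,0,0,0,110],[4,0,0,0,110],[4,0,0,0,110],[3,0,0,0,110],[3,0,0,0,110],[0,0,0,0,110],[0,0,0,0,110]]'
python3 - <<'E'
from h import *
s=manip.state(); print(s["eef_pos"],s["contact_force"])
p=vision.camera_params("wrist"); im,D=vision.camera("wrist"); cv2.imwrite("pics/w6.png",im); np.savez("w6.npz",D=D,T=p["T"])
W=cloud(p,D)
for v in range(110,310,20): print(v,W[v,317].round(4),W[v,260,2].round(4),W[v,370,2].round(4))
E
```

```text
(array([0.51218769, 0.06753115]), np.float64(0.043914445030055746), 97)
clock: 7.43
eef_pos: [0.5038, 0.0223, 0.0382]
orientation: [0.773, 0.635, -0.0, -0.0]
contact_force: [0.9, 0.9, -0.5]
width: 0.569
[0.50382598 0.02226065 0.03820863] [ 0.87502143  0.88567962 -0.49698157]
110 [0.5206 0.1085 0.0171] 0.0294 0.0292
130 [0.5191 0.1009 0.0281] 0.0285 0.0273
150 [0.5176 0.0933 0.0278] 0.0281 0.0283
170 [0.5161 0.0857 0.0297] 0.0286 0.0289
190 [0.5145 0.0777 0.0301] 0.0283 0.0295
210 [0.5128 0.069  0.0286] 0.0287 0.0286
230 [0.5111 0.0602 0.0285] 0.0272 0.0294
250 [0.5093 0.0515 0.0297] 0.0294 0.0295
270 [0.5074 0.0416 0.0286] 0.0275 0.0297
290 [0.5054 0.0316 0.0285] 0.0289 0.0277
```

View pics/w6.png

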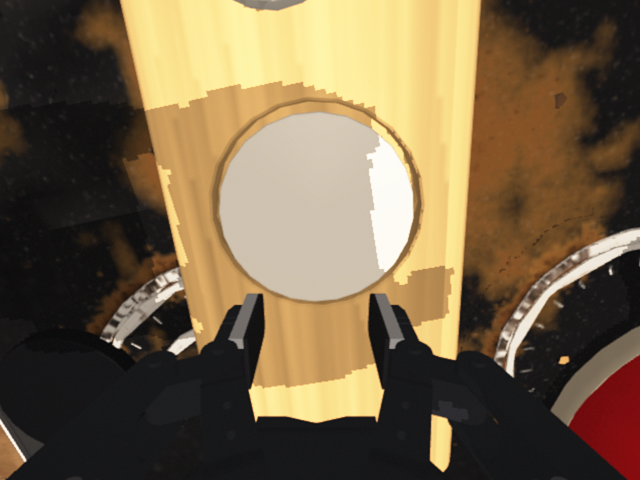

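The tile has dropped in: its top reads 28–29 mm everywhere, flush with the board. I'll raise the tool clear and check.

```bash
python3 -m creep '[[-3,0,-5,0,110],[-3,0,-15,0,110],[-5,0,-30,0,110],[-10,0,-35,0,110],[-10,0,-35,0,110],[-10,0,-35,0,110],[-10,0,-30,0,110],[-20,0,-15,0,110],[0,0,0,0,110],[0,0,0,0,110]]'
python3 - <<'E'
from h import *
s=manip.state(); print(s["eef_pos"],s["contact_force"],s["clock"])
p=vision.camera_params("wrist"); im,D=vision.camera("wrist"); cv2.imwrite("pics/w7.png",im)
W=cloud(p,D); S=cv2.cvtColor(im,cv2.COLOR_BGR2HSV)[...,1]
print("tile",edge(p,im,np.array([.512,.068]),.042,.028,S,1))
g=cv2.cvtColor(im,cv2.COLOR_BGR2GRAY)
for q,r in (("tile",.035),):
    m=np.hypot(W[...,0]-.512,W[...,1]-.068)<r; w=W[m]; A=np.c_[w[:,:2]-[.512,.068],np.ones(len(w))]; print("plane",np.linalg.lstsq(A,w[:,2],rcond=None)[0])
m=(np.hypot(W[...,0]-.512,W[...,1]-.068)>.05)&(np.abs(W[...,0]-.503-.12*W[...,1])<.055)&(W[...,1]>-.06)&(W[...,1]<.12); print("board z",np.nanmedian(W[m][:,2]))
ims,Ds=vision.camera("side"); cv2.imwrite("pics/s7.png",ims); ps=vision.camera_params("side")
for n in ["oil_bottle","kettle","mug","short_jar","small_tile"]:
  for b in vision.boxes_of("side",n)[:1]: print(n,b["p"],(ps["T"]@np.append(b["point"],1))[:3].round(3))
a=cv2.imread("pics/side0.png"); d=np.abs(a.astype(int)-ims).max(2)>60; cv2.imwrite("pics/diff7.png",(d*255).astype(np.uint8))
hsv=cv2.cvtColor(ims,cv2.COLOR_BGR2HSV); mm=((hsv[...,1]<50)&(hsv[...,2]>150)).astype(np.uint8)
n,l,st,c=cv2.connectedComponentsWithStats(mm)
for i in range(1,n):
    if st[i,4]>100 and 290<c[i][0]<350 and 200<c[i][1]<320: print(st[i],c[i])
E
```

```text
clock: 8.32
eef_pos: [0.49, -0.0484, 0.2391]
orientation: [0.774, 0.634, 0.001, 0.001]
contact_force: [0.1, 0.0, -0.3]
width: 0.573
[ 0.49000479 -0.04841292  0.23912617] [ 0.1198817   0.03402287 -0.32891376] 8.3167
tile (array([0.51199764, 0.06694061]), np.float64(0.041876927238841816), 179)
plane [-0.0007418  -0.00017111  0.0288714 ]
board z 0.2899060906662323
oil_bottle 0.57 [0.73  0.1   0.094]
kettle 0.72 [ 0.703 -0.167  0.095]
mug 0.57 [0.728 0.287 0.062]
short_jar 0.65 [0.32  0.245 0.048]
small_tile 0.59 [0.511 0.166 0.041]
[309 215  27  19 416] [322.24038462 223.89182692]
[301 247  41  27 900] [320.88111111 259.84222222]
```

View pics/s7.png

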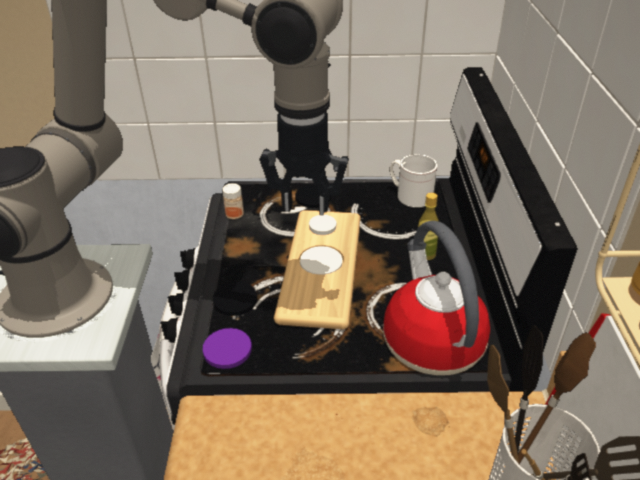

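View pics/w7.png

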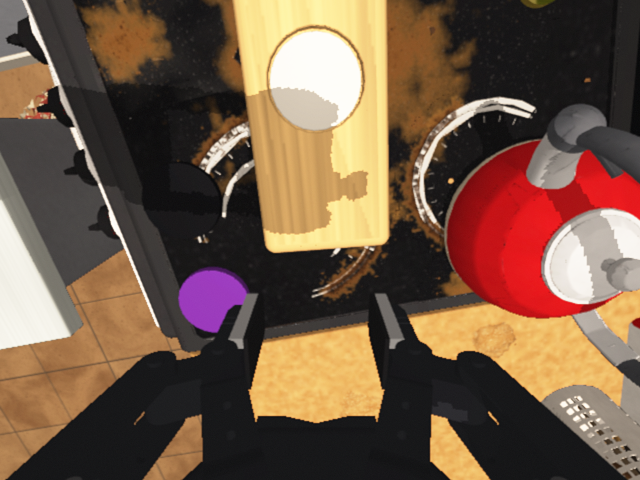

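View pics/diff7.png

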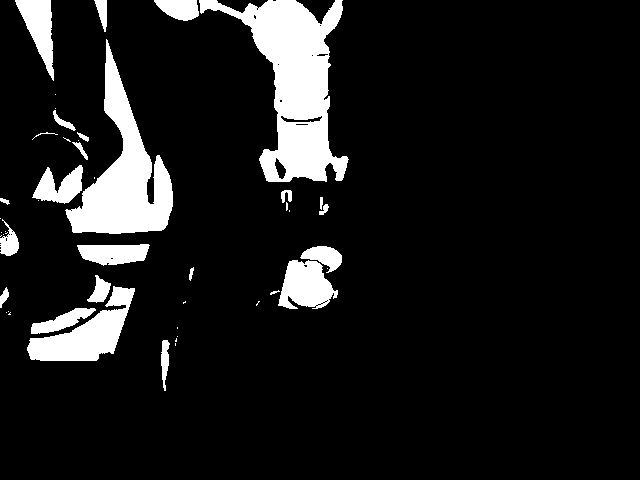

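The tile is seated and level. The before/after difference shows no shift outside the arm, its shadow and the tile. Handing in.

```bash
python3 -c "
from cell import manip
print(manip.sign_off())"
```

```text
the job is handed in; nothing more can be done
None
```

The large white tile is in the recess, lying flat and fully down. I pushed it about 100 mm along the board with two half-open fingertips behind its rear edge, without lifting it. I then raised the tool clear and handed the job in; the last clock reading before that was 8.3 s.

**Last checks:**
- **Seating:** the tile's top is at 28.9 mm, with a slope under 0.001. The board's top was measured at 28.6 mm early on, so the two are flush. The tile's centre is about 1 mm from the recess centre, within the 3 mm to spare.
- **Surroundings:** in the before/after side pictures nothing changed except the arm, its shadow and the large tile. The small tile, board, kettle, mug, bottle and jar are where they were; the network's positions for the four standing things agree within about 4 mm.
- **Forces:** contact readings stayed at about 1 N.
- **Failed check:** my final re-measurement of the board's height gave 0.29 m, because the gripper was included in the area measured. I didn't use it and compared against the earlier board height.

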